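Lock the crate of spoon blanks in the roller bay with a mallet

ROBOT

A 7-joint arm with a two-finger parallel gripper is mounted at the origin on the work surface. World frame = base frame: x ahead of the robot, y to its left, z up, the work surface at z = 0. Lengths are in m, angles in rad, forces in N, time in s.
With the tool pointing down it reaches from about 0.4 to 0.85 m from the base axis. Payload 10.4 kg.
Tool frame: the origin (TCP) lies at the very end of the fingers, on their centre line; the grasp point (between the pads) lies 19 mm behind it; z points along the fingers, y is the line along which they close (so a half turn about z gives the same grasp; the last joint's range is limited). The gripper opens to 87 mm and grips with 3 to 60 N. Pads are 19 mm wide; open, the fingers measure 117 mm over their backs; the gripper's body (75 mm by 190 mm) begins 51 mm behind the grasp point.
Start: joints at [-1.282, 0.332, -0.065, 1.46, 0.022, 1.35, -0.088], TCP at [0.192, 0.595, 0.223] pointing down, gripper open.
Joint ranges: [-2.6, 2.6], [-0.5, 2.12], [-1.47, 1.34], [0.16, 2.42], [-1.27, 4.41], [0.06, 2.06], [-2.6, 2.6]. Speed limits (rad/s): [2.22, 2.22, 2.79, 2.79, 3.14, 3.14, 3.14].

INTERFACE

Orientations are given as a unit quaternion [w, x, y, z].
In Python, from plant import bot gives the robot as it stands.
- The arm moves only by the tool apply_moves, never from a script. Its argument "rows" is one flat list of numbers, 4 for each row, row after row: the shift along the tool's x, y, z in units of 30 mm (1.0 is 30 mm), then the turn about the tool's z in units of 5 degrees (1.0 is 5 degrees). In form: [x, y, z, twist, x, y, z, twist, ...]. A call has 1 to 20 rows; each row is the pose to reach, as a shift and turn from the pose commanded when the call began, along the tool's axes at that moment; what a row does not reach only later rows make up. A row lasts 1/12 s, in which the tool goes at most 41.7 mm and 7.16 degrees, less where a joint would pass 70% of its speed; a pose out of reach is approached as far as the arm can. A call with a gripper value outside its range is refused whole. "jaw" is the finger opening in mm, from 0 to 87, set as the call begins (left out, the last holds). The fingers move at their own pace and stop on an object; "force" is the grip in N (left out, the last holds). Time passes only in rows, so rows that repeat a pose let the fingers close. It gives the time, the measured TCP pose, the force, the opening and the grip force at its end, in the units of the state.
- bot.read_state(): the state, without advancing time (a new reading comes with each control period).
- bot.read_camera(name): name is "side" or "top" or "wrist"; returns a dict with "color" (400x640x3 uint8, red, green, blue), "intrinsics" (3x3 intrinsics, pixels), "k1" (the pictures are not rectified: a ray, as slopes to the right and down, at radius r is drawn at 1 + k1 r^2 times it, then the intrinsics apply), "world_to_cam" (4x4, takes a point from world to camera coordinates). Camera axes: x right, y up, looking along -z (the intrinsics and any distortion apply to the point x, -y, -z); pixel columns grow to the right and rows downward; lengths in m; the calibration is good to about 2 mm. A picture is of the moment at which its call begins. There is no depth.
- bot.job_done(): hands the job in; it is judged then, once.
The state is a dict: "time_s": time; "qpos": joint angles; "joint_vel": joint speeds; "joint_torque": joint torques, N m; "eef_pos": TCP position; "tool_rot": TCP orientation; "contact_force": force on the tool from outside, world axes, zero at the start; "torque": the same for the moment, N m; "opening": opening from 0.0 (shut) to 1.0 (fully open); "finger_force": force on a finger pad.
Only numpy, scipy, OpenCV 4.12 (cv2) and the standard library are available. Lean on these libraries where they do the work, as an engineer would, in place of code of your own. Each camera call takes 0.05 s, during which the arm holds its last target. There are 200 camera calls.

TASK

Push the crate of spoon blanks along the rollers, without lifting it off them, until it is fully home against the bay's end stop. Then take the mallet, strike the red-headed locking pin smartly (a blow, not a slow press) all the way down behind the crate using only the mallet on it, never the gripper, and stand the mallet back upright in the middle of its stand. Leave the other things on the bench where they are.

Things in the scene. Friction and masses are not known exactly. Their poses are not given: they have to be found in the camera images.
- track: Fixed roller track. Origin on the bench under its middle; y along it towards the bay (push direction), x across, away from the robot, z up. 13 free steel rollers across it, y -0.290 to 0.190, tops 50 mm above the bench. Side rails: inner faces x = +-0.060, tops 66 mm, y -0.310 to 0.220. The +y end is the bay: green cheeks 70 mm high, end wall with rubber stop 125 mm high.
- bay_stop (a point): Centre of the rubber stop's face (which looks to the track's -y), at roller-top height: track frame (0, 0.200, 0.050). The crate is home when its front end board touches this face, its origin then at track y = 0.120.
- crate: Loose plywood crate with two spoon blanks in it, about 0.45 kg, 160 mm long (y, along the track), 110 mm wide (x), 60 mm high; origin at the centre of its underside, axes as the track's. End boards 12 mm thick, outer faces at y = +-0.080, with ears reaching x = +-0.090 at z 0.032 to 0.060. It rests on the rollers: rim 110 mm above the bench.
- lock_pin (a joint): Travel of the sprung locking pin, m: about 0 when up, 0.032 fully down (downwards positive). Takes 8 to 10 N to drive and stays where driven. 16 mm shank; its foot is 120 mm above the bench when up, 88 mm when down, then about 6 mm behind the rear ear of a crate that is home (a crate short of home is in its way).
- pin_top (a point): Centre of the top of the pin's red head (disc, 32 mm across, 12 mm thick); 204 mm above the bench when the pin is up, 172 mm when it is down. Moves with the pin.
- stand: Fixed mallet stand: dark wood block 90 x 90 mm with a cork top, 40 mm high; origin at the centre of its underside on the bench.
- mallet: Loose joiner's mallet, 0.4 kg, standing on one striking face on the stand. Wooden head: upright cylinder 60 mm across, 80 mm high. Origin: centre of the head's lower striking face; z up through the head. The level handle, 24 mm wide and 30 mm high, runs along -x from the head to x = -0.158, its centre line at z = 0.040.
- mallet_grip (a point): Point on the mallet handle's centre line 50 mm from the head's axis (20 mm from the head's side): mallet frame (-0.050, 0, 0.040).
- tape_roll: Bystander: standing blue tape roll, 110 mm across, 60 mm high, origin at the centre of its underside. The tape roll and the mallet stand may be in each other's places.
- glue: Bystander: white glue bottle, 60 mm across, 170 mm high, origin at the centre of its underside.
- pin_guide (a point): Top of the fixed green arm that guides the locking pin, on the pin's axis: track frame (0.074, 0.026, 0.158). The arm spans track x 0.056 to 0.124, y 0.006 to 0.046, z 0.130 to 0.158; its post stands at x 0.100 to 0.124, outside the rail. Keep the body of a pushing gripper clear of the arm and pin.
Mind the look-alikes: they are no part of the job. Leave any orange look-alike of the mallet alone.

How it is judged:
On the way, in this order (a step that is already met when the one before it is completed fails the run):
1. the crate stands home against the bay's stop (within 5 mm) with the pin still up (y of crate in the frame of track above 0.115 m and value of joint lock_pin below 0.008 m), for 0.2 s.
2. the mallet strikes the pin: the pin goes down faster than 0.06 m/s with the mallet on it (velocity of joint lock_pin above 0.06 m/s and contact force between mallet and lock_pin above 1 N).
3. the pin is fully down (last 3 mm allowed) (value of joint lock_pin above 0.029 m), for 0.1 s.
At the end, for the whole second after the job is handed in: The crate rests on the rollers in the bay within 10 mm of its stop, the locking pin is down to within 3 mm of its full travel, and the mallet stands upright (within 7 degrees) and still on its stand, its head's centre within 30 mm of the stand's centre (y of crate in the frame of track above 0.11 m and z of crate in the frame of track below 0.056 m and linear speed of each of crate, mallet below 0.02 m/s and value of joint lock_pin above 0.029 m and horizontal distance between mallet and stand below 0.03 m and z of mallet in the frame of stand between 0.034 and 0.046 m and angle between mallet's own z axis and vertical below 0.12 rad); the robot touches nothing.
It fails at once if the crate is lifted more than 15 mm off the rollers (z of crate in the frame of track above 0.065 m).
It fails at once if the gripper presses on the locking pin (contact force between the arm and lock_pin above 1 N).
It fails at once if the fingers press on the locking pin (contact force between the fingers and lock_pin above 1 N).
It fails at once if the tape roll is moved more than 30 mm (distance of tape_roll from where it was at the start of the episode above 0.03 m).
It fails at once if the glue bottle is moved more than 30 mm (distance of glue from where it was at the start of the episode above 0.03 m).
It also fails if it takes over 64 s, if anything falls off the work surface, if the arm or the gripper's body presses on something with over 40 N, if the wrist force passes 120 N, or if a joint passes its speed limit or range.

## Working session

There is one attempt and no reset: what is moved stays moved. The work goes in short steps, Python scripts to look and compute and a tool call to move; the robot and the scene stay as the last step left them, time stands still between calls to the robot, and variables do not carry over. Pictures are saved under pics/ and viewed, at most 10 in all, crops included, and the job is handed in when it is done.

Besides the shell and the picture viewer there is one more tool, called after ">>>" as a command line: name --argument value ..., lists and objects as JSON in quotes. apply_moves: Moves the arm, as the interface text tells. Its arguments: {"type":"object","properties":{"rows":{"type":"array"},"jaw":{"type":"number"},"force":{"type":"number"}},"required":["rows"]}

```bash
mkdir -p pics
cat > h.py <<'E'
import numpy as np, cv2
from plant import bot
def cam(n):
    c=bot.read_camera(n); return c
def save(c,f): cv2.imwrite('pics/'+f,c['color'][:,:,::-1])
def ray(c,uv):
    K=np.array(c['intrinsics']);p=(np.array(uv,float)-K[:2,2])/[K[0,0],K[1,1]]
    k=c['k1'];q=p.copy()
    for _ in range(30): q=p/(1+k*(q@q))
    T=np.array(c['world_to_cam']);R=T[:3,:3];o=-R.T@T[:3,3]
    d=R.T@np.array([q[0],-q[1],-1]);return o,d/np.linalg.norm(d)
def atz(c,uv,z):
    o,d=ray(c,uv);return o+d*(z-o[2])/d[2]
def tri(obs):
    A=np.zeros((3,3));b=np.zeros(3);rs=[ray(c,u) for c,u in obs]
    for o,d in rs:
        P=np.eye(3)-np.outer(d,d);A+=P;b+=P@o
    x=np.linalg.solve(A,b);return x,[np.linalg.norm((np.eye(3)-np.outer(d,d))@(x-o)) for o,d in rs]
def proj(c,X):
    T=np.array(c['world_to_cam']);p=T[:3,:3]@np.array(X)+T[:3,3]
    q=np.array([p[0],-p[1]])/-p[2];q=q*(1+c['k1']*(q@q));K=np.array(c['intrinsics'])
    return q*[K[0,0],K[1,1]]+K[:2,2]
E
python3 - <<'E'
from h import *
import pickle
d={}
for n in ['top','side']:
    c=cam(n);save(c,n+'0.png');d[n]=c
    T=np.array(c['world_to_cam']);print(n,-T[:3,:3].T@T[:3,3],c['k1'],np.array(c['intrinsics']).tolist())
pickle.dump(d,open('c0.pkl','wb'))
s=bot.read_state();print(s)
E
```

```text
top [0.33315168 0.06647902 1.02529765] -0.08543532303035037 [[401.79497415947066, 0.0, 311.9362124594816], [0.0, 401.79497415947066, 205.9068032226604], [0.0, 0.0, 1.0]]
side [ 0.26223092 -0.86870481  1.09524088] -0.06534676230838449 [[465.4023975874581, 0.0, 328.7203130591857], [0.0, 465.4023975874581, 202.748095206493], [0.0, 0.0, 1.0]]
{'time_s': 0.1, 'qpos': array([-1.28164112,  0.33279658, -0.06472027,  1.46081644,  0.02158573,
        1.349875  , -0.08853305]), 'joint_vel': array([-0.00081502, -0.00227724, -0.00149106, -0.00200447, -0.00134918,
       -0.00021309,  0.00039512]), 'joint_torque': array([ 9.06011155e-04, -6.24545360e+01,  2.42499949e-02, -3.90716815e+01,
       -6.14117878e-02,  3.65326053e-02,  7.01124850e-05]), 'eef_pos': array([0.19159312, 0.59457259, 0.22186061]), 'tool_rot': array([-7.76176964e-05,  1.55246440e-01,  9.87875591e-01, -5.95304286e-04]), 'contact_force': array([-0.12961726,  0.02774653, -0.04597079]), 'torque': array([ 0.00555462, -0.02186399,  0.00492921]), 'finger_force': 0.0, 'opening': 1.001603902354996}
```

View pics/top0.png

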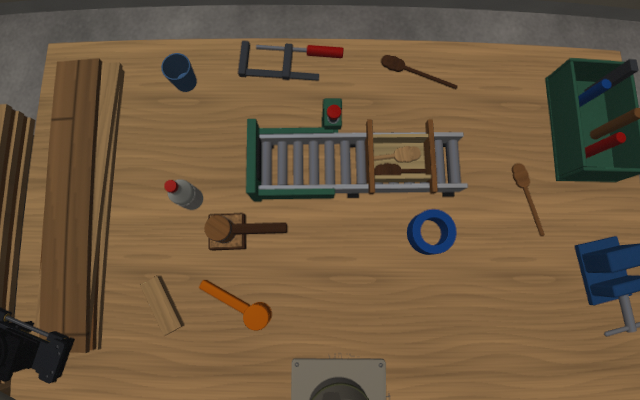

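View pics/side0.png

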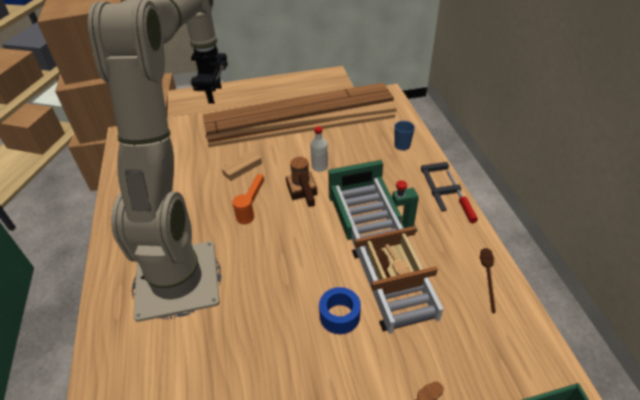

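The top view shows these candidates for the mallet:
- The brown wooden mallet on its dark stand, head at (219,229) and handle running to (287,228).
- The orange look-alike at (257,316).
- The spoons at (393,63) and (521,175), and the clamp at (325,52).

I choose the brown one on the stand. The crate is at (400,157), the red pin head at (334,113), the tape at (432,232) and the glue at (172,187). The side view agrees: mallet head (300,170), pin (402,187), crate (395,262).

Next I check this choice in a close crop.

Run:
```python
from h import *
a=cv2.imread('pics/top0.png')[90:260,195:475];cv2.imwrite('pics/topc.png',cv2.resize(a,None,fx=2.8,fy=2.8,interpolation=cv2.INTER_CUBIC))
a=cv2.imread('pics/side0.png')[130:330,270:460];cv2.imwrite('pics/sidec.png',cv2.resize(a,None,fx=3,fy=3,interpolation=cv2.INTER_CUBIC))
```

```text
(no output)
```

View pics/topc.png

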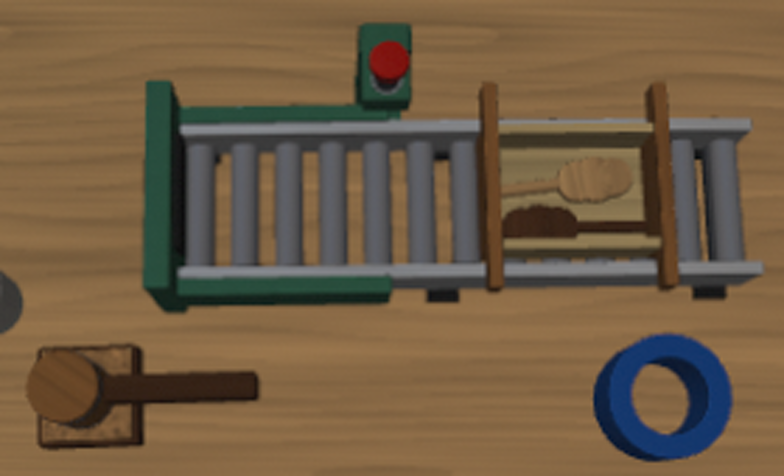

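View pics/sidec.png

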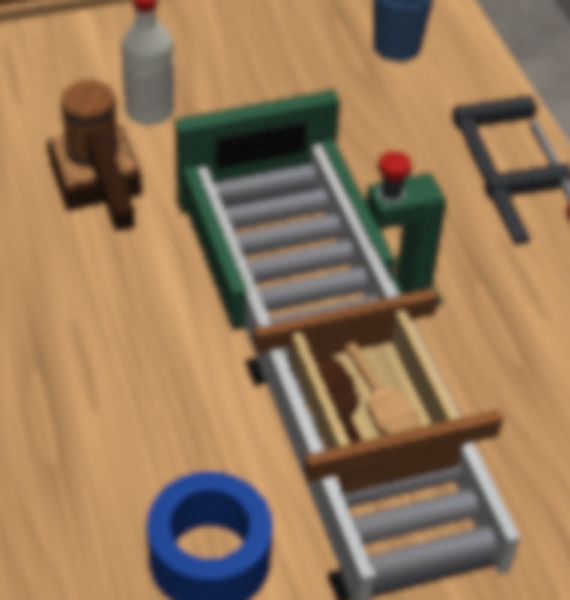

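The top crop confirms the brown mallet on the dark cork-topped stand: top face at crop (62,388), handle end at (257,386). The pin's red top is at crop (389,60), and the crate's rear rim runs from (664,83) to (677,287). In the side crop, the mallet top is at (88,103) and the pin at (395,162).

Run:
```python
from h import *
import pickle
d=pickle.load(open('c0.pkl','rb'));t,s=d['top'],d['side']
T=lambda u,v:(195+u/2.8,90+v/2.8)
S=lambda u,v:(270+u/3,130+v/3)
f=lambda a:np.round(a,4)
print('pin',[f(x) for x in tri([(t,T(389,60)),(s,S(395,162))])], atz(t,T(389,60),.204))
print('mallet top',[f(x) for x in tri([(t,T(62,388)),(s,S(88,103))])], atz(t,T(62,388),.12))
print('handle end',[f(x) for x in tri([(t,T(257,386)),(s,S(122,210))])], atz(t,T(257,386),.095))
print('rear rim L,R',tri([(t,T(664,83)),(s,S(499,418))])[0],tri([(t,T(677,287)),(s,S(310,464))])[0])
for u in [(664,83),(677,287),(481,83),(485,83),(488,288)]: print('rim',u,f(atz(t,T(*u),.11)))
for u in [(40,347),(139,346),(140,443),(40,445)]: print('stand',u,f(atz(t,T(*u),.04)))
for u in [(750,120),(762,265),(182,127),(179,269)]: print('rail',u,f(atz(t,T(*u),.066)))
for u in [(147,82),(170,82),(147,288),(170,288)]: print('wall',u,f(atz(t,T(*u),.125)))
for u in [(735,393),(595,393),(664,334)]: print('tape',f(atz(t,T(*u),.06)))
print('tape c',atz(t,T(666,396),.06),'glue',atz(t,(172,187),.17),'orange',atz(t,(257,316),.08))
```

```text
pin [array([0.6732, 0.0213, 0.1979]), array([0.0008, 0.0008])] [0.66987434 0.02170715 0.204     ]
mallet top [array([0.4243, 0.2853, 0.1072]), array([0.0012, 0.0012])] [0.42192074 0.28228898 0.12      ]
handle end [array([0.4282, 0.1253, 0.096 ]), array([0.0005, 0.0005])] [0.42778625 0.1254272  0.095     ]
rear rim L,R [ 0.69150181 -0.22160367  0.1084295 ] [ 0.51503912 -0.22552528  0.1070143 ]
rim (664, 83) [ 0.6914 -0.2212  0.11  ]
rim (677, 287) [ 0.5121 -0.2243  0.11  ]
rim (481, 83) [ 0.6885 -0.0624  0.11  ]
rim (485, 83) [ 0.6886 -0.0658  0.11  ]
rim (488, 288) [ 0.5096 -0.0655  0.11  ]
stand (40, 347) [0.4661 0.3227 0.04  ]
stand (139, 346) [0.4679 0.2343 0.04  ]
stand (140, 443) [0.3822 0.2305 0.04  ]
stand (40, 445) [0.3793 0.3187 0.04  ]
rail (750, 120) [ 0.6751 -0.3125  0.066 ]
rail (762, 265) [ 0.5413 -0.3156  0.066 ]
rail (182, 127) [0.6617 0.1987 0.066 ]
rail (179, 269) [0.5324 0.1972 0.066 ]
wall (147, 82) [0.6811 0.2216 0.125 ]
wall (170, 82) [0.6812 0.2021 0.125 ]
wall (147, 288) [0.5041 0.2149 0.125 ]
wall (170, 288) [0.5042 0.1961 0.125 ]
tape [ 0.4285 -0.288   0.06  ]
tape [ 0.4277 -0.1645  0.06  ]
tape [ 0.4799 -0.2269  0.06  ]
tape c [ 0.42551813 -0.22671935  0.06      ] glue [0.50731386 0.37483729 0.17      ] orange [0.22475463 0.19147147 0.08      ]
```

```bash
cat >> h.py <<'E'
from scipy.spatial.transform import Rotation as Ro
def plan(*targets, yaw=None):
    """units to write for world targets, from the present pose; yaw: wanted world heading of tool y, deg (mod 180)"""
    s=bot.read_state();q=s['tool_rot'];R=Ro.from_quat([q[1],q[2],q[3],q[0]]).as_matrix()
    y=np.degrees(np.arctan2(R[1,1],R[0,1]))
    print('t',s['time_s'],'tcp',np.round(s['eef_pos'],4),'yaw_y',round(y,2),'tz',np.round(R[:,2],3),'F',np.round(s['contact_force'],1),'open',round(s['opening']*87,1),'grip',round(s['finger_force'],1))
    for t in targets: print(t,'->',np.round(R.T@(np.array(t)-s['eef_pos'])/.03,2))
    if yaw is not None: print('twist',round(-(((yaw-y)+90)%180-90)/5,2))
E
python3 -c "
from h import *
plan([.35,.45,.33],[.5,.2,.34],[.58,-.1,.3],[.6,-.262,.25],[.6,-.262,.085],yaw=90)"
```

```text
t 0.1 tcp [0.1916 0.5946 0.2219] yaw_y 72.14 tz [-0.    -0.001 -1.   ] F [-0.1  0.  -0. ] open 87.1 grip 0.0
[0.35, 0.45, 0.33] -> [-6.5  -2.97 -3.6 ]
[0.5, 0.2, 0.34] -> [-13.82  -9.37  -3.93]
[0.58, -0.1, 0.3] -> [-19.42 -18.07  -2.58]
[0.6, -0.262, 0.25] -> [-21.72 -23.    -0.91]
[0.6, -0.262, 0.085] -> [-21.72 -22.99   4.59]
twist -3.57
```

>>> apply_moves --rows '[-1, -0.5, -1.5, -0.4, -2, -1, -2.5, -0.8, -3.2, -1.5, -3.3, -1.2, -4.4, -2, -3.8, -1.6, -5.5, -2.6, -3.9, -2, -6.5, -3.2, -3.9, -2.4, -7.3, -3.9, -3.9, -2.8, -8.1, -4.6, -3.9, -3.2, -8.9, -5.3, -3.9, -3.57, -9.7, -6, -3.9, -3.57, -10.5, -6.7, -3.9, -3.57, -11.3, -7.4, -3.9, -3.57, -12.1, -8.1, -3.9, -3.57, -12.9, -8.8, -3.9, -3.57, -13.7, -9.5, -3.9, -3.57, -14.4, -10.3, -3.9, -3.57, -15, -11.2, -3.8, -3.57, -15.6, -12.1, -3.7, -3.57, -16.2, -13, -3.6, -3.57, -16.8, -13.9, -3.5, -3.57]' --jaw 0 --force 20

```text
time_s: 1.77
eef_pos: [0.5435, 0.0418, 0.3272]
tool_rot: [-0.0, 0.0, 1.0, 0.0]
contact_force: [0.8, -0.3, -0.0]
opening: 0.005
finger_force: 0.0
```

```bash
python3 -c "
from h import *
plan([.58,-.1,.3],[.598,-.27,.25],[.598,-.27,.08],yaw=90)"
```

```text
t 1.7667 tcp [0.5435 0.0418 0.3272] yaw_y 89.99 tz [-0.  0. -1.] F [ 0.8 -0.3 -0. ] open 0.4 grip 0.0
[0.58, -0.1, 0.3] -> [-1.22 -4.73  0.9 ]
[0.598, -0.27, 0.25] -> [ -1.82 -10.39   2.57]
[0.598, -0.27, 0.08] -> [ -1.82 -10.39   8.24]
twist -0.0
```

>>> apply_moves --rows '[-0.3, -1.1, 0, 0, -0.6, -2.3, 0, 0, -0.9, -3.5, 0.2, 0, -1.2, -4.7, 0.5, 0, -1.4, -5.9, 0.9, 0, -1.6, -7.1, 1.3, 0, -1.8, -8.3, 1.7, 0, -1.8, -9.4, 2.1, 0, -1.8, -10.2, 2.5, 0, -1.8, -10.4, 3.4, 0, -1.8, -10.4, 4.5, 0, -1.8, -10.4, 5.6, 0, -1.8, -10.4, 6.6, 0, -1.8, -10.4, 7.4, 0, -1.8, -10.4, 8, 0, -1.8, -10.4, 8.2, 0, -1.8, -10.4, 8.2, 0]'

```text
time_s: 3.18
eef_pos: [0.5964, -0.2681, 0.0797]
tool_rot: [-0.002, 0.0, 1.0, 0.001]
contact_force: [0.3, 0.2, 0.1]
opening: 0.004
finger_force: 0.0
```

```bash
python3 -c "
from h import *
a=cam('top');b=cam('side')
A=cv2.resize(a['color'][80:230,240:500],(800,462),interpolation=cv2.INTER_CUBIC)
cv2.imwrite('pics/push0.png',A[:,:,::-1])
plan([.598,-.24,.08],[.596,.016,.08],yaw=90)"
```

```text
t 3.2833 tcp [ 0.5979 -0.2689  0.0825] yaw_y 89.98 tz [ 0.001 -0.    -1.   ] F [-0.3 -0.9  0.5] open 0.4 grip 0.0
[0.598, -0.24, 0.08] -> [-0.    0.96  0.08]
[0.596, 0.016, 0.08] -> [0.06 9.5  0.08]
twist -0.0
```

View pics/push0.png

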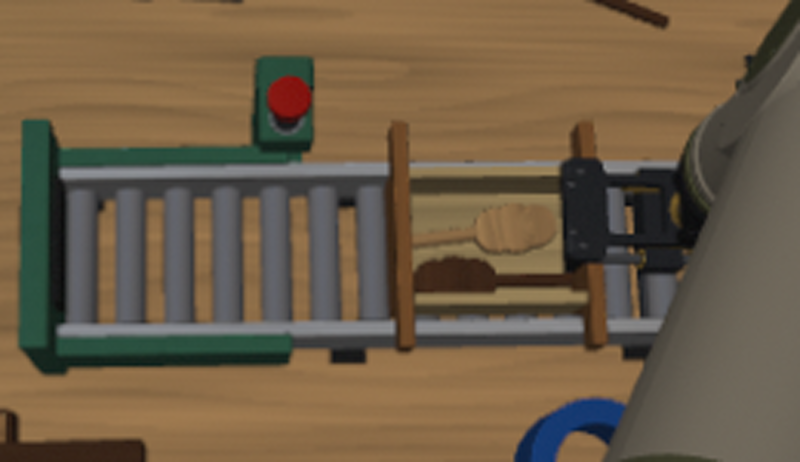

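The gripper's forward body plate shows over the crate's rear board at crop (582,210). The fingers stand behind the board, and the crate is still where it was. I push slowly.

>>> apply_moves --rows '[0, 0.25, 0, 0, 0, 0.5, 0, 0, 0, 0.75, 0, 0, 0, 1, 0, 0, 0, 1.3, 0, 0, 0, 1.6, 0, 0, 0, 2, 0, 0, 0, 2.4, 0, 0, 0, 2.8, 0, 0, 0, 3.2, 0, 0, 0, 3.6, 0, 0, 0, 4, 0, 0, 0, 4.4, 0, 0, 0, 4.8, 0, 0, 0, 5.2, 0, 0, 0, 5.6, 0, 0, 0, 6, 0, 0, 0, 6.3, 0, 0, 0, 6.6, 0, 0, 0, 6.9, 0, 0]'

```text
time_s: 4.95
eef_pos: [0.5974, -0.0608, 0.0815]
tool_rot: [-0.0, 0.0, 1.0, 0.0]
contact_force: [-0.5, -3.3, -0.3]
opening: 0.006
finger_force: 1.1
```

>>> apply_moves --rows '[0, 0.25, 0, 0, 0, 0.5, 0, 0, 0, 0.75, 0, 0, 0, 1, 0, 0, 0, 1.2, 0, 0, 0, 1.4, 0, 0, 0, 1.6, 0, 0, 0, 1.8, 0, 0, 0, 1.95, 0, 0, 0, 2.1, 0, 0]'

```text
time_s: 5.78
eef_pos: [0.5975, 0.0019, 0.0815]
tool_rot: [0.0, 0.0, 1.0, 0.0]
contact_force: [-0.8, -0.9, 0.2]
opening: 0.005
finger_force: 0.7
```

```bash
python3 -c "
from h import *
a=cam('top')
A=cv2.resize(a['color'][80:230,220:480],(800,462),interpolation=cv2.INTER_CUBIC)
cv2.imwrite('pics/push1.png',A[:,:,::-1])
plan([.596,.016,.08],yaw=90)"
```

```text
t 5.8333 tcp [0.5976 0.0031 0.0815] yaw_y 90.05 tz [ 0.     0.001 -1.   ] F [-0.4  1.1  0.3] open 0.3 grip 0.1
[0.596, 0.016, 0.08] -> [0.05 0.43 0.05]
twist 0.01
```

View pics/push1.png

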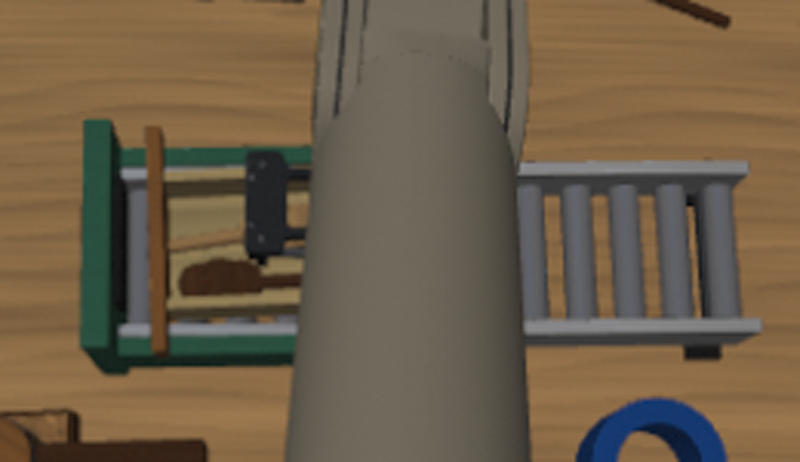

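The crate runs straight in the track, with its front board at crop x≈150 and the stop face at about 125, so it is still short. I push on gently until the force rises.

>>> apply_moves --rows '[0, 0.1, 0, 0, 0, 0.2, 0, 0, 0, 0.3, 0, 0, 0, 0.4, 0, 0, 0, 0.48, 0, 0, 0, 0.54, 0, 0, 0, 0.6, 0, 0, 0, 0.6, 0, 0, 0, 0.6, 0, 0]'

```text
time_s: 6.58
eef_pos: [0.5977, 0.0197, 0.0816]
tool_rot: [0.0, -0.0, 1.0, 0.0]
contact_force: [-1.4, -0.3, 0.4]
opening: 0.009
finger_force: 0.0
```

```bash
python3 -c "
from h import *
import pickle
a=cam('top');b=cam('side');pickle.dump(dict(top=a,side=b),open('c1.pkl','wb'))
save(a,'p2t.png');save(b,'p2s.png')
A=cv2.resize(a['color'][100:200,235:335],(400,400),interpolation=cv2.INTER_CUBIC)
B=cv2.resize(b['color'][150:250,320:420],(400,400),interpolation=cv2.INTER_CUBIC)
cv2.imwrite('pics/push2.png',np.hstack([A,B])[:,:,::-1])
plan()"
```

```text
t 6.6833 tcp [0.5977 0.0195 0.0816] yaw_y 89.99 tz [ 0.  0. -1.] F [-0.  -0.1 -0.4] open 0.7 grip 0.0
```

View pics/push2.png

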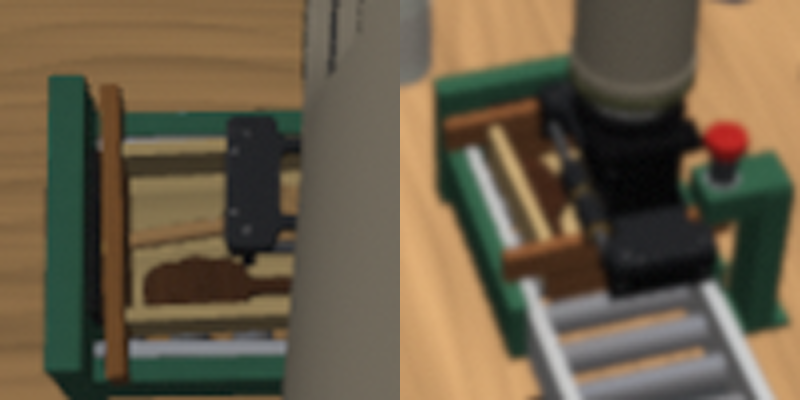

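The crate is nearly home: front board edge at crop x≈102, with a thin dark strip still left. The pin is up and clear of the gripper.

```bash
python3 -c "
from h import *
import pickle
a=pickle.load(open('c1.pkl','rb'))['top']
for u,v in [(101,86),(105,378)]: print(atz(a,(235+u/4,100+v/4),.11))
for u,v in [(88,110),(88,350)]: print('stopface top?',atz(a,(235+u/4,100+v/4),.125))
for X in [(.67,.194,.11),(.51,.19,.11)]: print((proj(a,X)-[235,100])*4)
"
```

```text
[0.68140114 0.19324674 0.11      ]
[0.50332799 0.18523391 0.11      ]
stopface top? [0.66077373 0.19833532 0.125     ]
stopface top? [0.51674787 0.19352687 0.125     ]
[ 99.10322753 104.05907376]
[ 97.15584213 366.63377551]
```

>>> apply_moves --rows '[0, 0.05, 0, 0, 0, 0.1, 0, 0, 0, 0.15, 0, 0, 0, 0.2, 0, 0, 0, 0.2, 0, 0, 0, 0.2, 0, 0]'

```text
time_s: 7.18
eef_pos: [0.5971, 0.0224, 0.0815]
tool_rot: [-0.0, 0.001, 1.0, -0.002]
contact_force: [-1.8, -8.6, 1.5]
opening: 0.004
finger_force: 4.6
```

>>> apply_moves --rows '[0, 0.1, 0, 0, 0, 0.2, 0, 0, 0, 0.2, 0, 0, 0, 0.2, 0, 0, 0, 0.2, 0, 0]'

```text
time_s: 7.6
eef_pos: [0.5963, 0.0228, 0.0814]
tool_rot: [-0.001, 0.003, 1.0, -0.004]
contact_force: [-6.6, -23.8, 4.6]
opening: 0.009
finger_force: 12.1
```

```bash
python3 -c "
from h import *
plan([.597,-.02,.082],[.597,-.03,.3],[.5,.12,.3],[.4248,.235,.2],yaw=1)"
```

```text
t 7.6 tcp [0.5963 0.0228 0.0814] yaw_y 89.6 tz [-0.002 -0.008 -1.   ] F [ -6.6 -23.8   4.6] open 0.7 grip 12.1
[0.597, -0.02, 0.082] -> [-0.03 -1.43 -0.01]
[0.597, -0.03, 0.3] -> [-0.02 -1.82 -7.27]
[0.5, 0.12, 0.3] -> [ 3.25  3.15 -7.3 ]
[0.4248, 0.235, 0.2] -> [ 5.78  7.   -4.  ]
twist 17.72
```

>>> apply_moves --rows '[0, -0.3, 0, 0, 0, -0.6, 0, 0, 0, -1, 0, 0, 0, -1.6, 0, 0, 0, -2, -0.8, 0, 0, -2, -1.8, 0, 0, -2, -3, 0, 0, -2, -4.2, 0, 0, -2, -5.4, 0, 0, -2, -6.6, 0, 0, -2, -7.5, 0, 0, -2, -7.5, 0]'

```text
time_s: 8.6
eef_pos: [0.5995, -0.0291, 0.3129]
tool_rot: [0.004, -0.0, 1.0, 0.001]
contact_force: [0.8, -0.8, 0.6]
opening: 0.007
finger_force: 0.0
```

```bash
python3 -c "
from h import *
print(bot.read_state()['qpos'])
a=cam('top');b=cam('side')
A=cv2.resize(a['color'][85:255,190:345],(365,400),interpolation=cv2.INTER_CUBIC)
B=cv2.resize(b['color'][120:270,270:425],(413,400),interpolation=cv2.INTER_CUBIC)
cv2.imwrite('pics/home.png',np.hstack([A,B])[:,:,::-1])
import pickle;pickle.dump(dict(top=a,side=b),open('c2.pkl','wb'))
plan([.5,.12,.3],[.4248,.235,.2],[.4248,.235,.065],yaw=1)"
```

```text
[-0.45579469  0.25222156  0.53471893  1.41611563 -0.12986851  1.49897217
  1.64403199]
t 8.7 tcp [ 0.598  -0.0287  0.3075] yaw_y 90.01 tz [ 0.002  0.001 -1.   ] F [-0.8 -0.5 -1.2] open 0.6 grip 0.0
[0.5, 0.12, 0.3] -> [3.27 4.96 0.25]
[0.4248, 0.235, 0.2] -> [5.78 8.79 3.58]
[0.4248, 0.235, 0.065] -> [5.79 8.79 8.08]
twist 17.8
```

View pics/home.png

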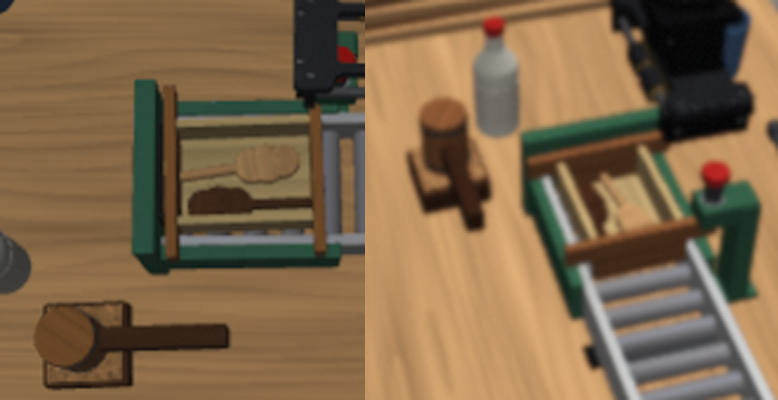

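The crate is home: its front board at crop x≈165 touches the bay wall, and the rear ears sit short of the guide arm. The pin is up at side crop (715,175). Mallet, tape and glue are untouched. Next is the mallet.

>>> apply_moves --rows '[0.3, 0.4, 0, 1.2, 0.7, 1, 0, 2.5, 1.1, 1.7, 0, 3.8, 1.6, 2.5, 0, 5.1, 2.1, 3.3, 0, 6.4, 2.6, 4.1, 0.2, 7.7, 3.2, 4.9, 0.5, 9, 3.8, 5.7, 1, 10.3, 4.4, 6.5, 1.5, 11.6, 4.9, 7.3, 2, 12.9, 5.3, 8, 2.5, 14.2, 5.6, 8.5, 3, 15.5, 5.8, 8.8, 3.4, 16.6, 5.8, 8.8, 3.6, 17.6, 5.8, 8.8, 3.6, 17.6, 5.8, 8.8, 3.6, 17.6]' --jaw 87

```text
time_s: 10.03
eef_pos: [0.4231, 0.2349, 0.1976]
tool_rot: [-0.0, 0.694, 0.72, -0.001]
contact_force: [0.6, -0.6, 0.8]
opening: 0.991
finger_force: 0.0
```

```bash
python3 -c "
from h import *
import pickle
c=cam('wrist');save(c,'w0.png');pickle.dump(c,open('w0.pkl','wb'))
print(bot.read_state()['qpos'])
plan([.424,.236,.13],[.424,.236,.065],yaw=1.8)
for X in [(.4225,.283,.12),(.424,.236,.095),(.4278,.1254,.095)]: print(proj(c,X))"
```

```text
[-0.91624522  0.02715322  0.32309586  1.87059798 -0.00902965  1.24602931
 -0.55302479]
t 10.0833 tcp [0.4235 0.2349 0.1982] yaw_y 2.14 tz [-0.001 -0.    -1.   ] F [-0.2  0.5  0.6] open 86.9 grip 0.0
[0.424, 0.236, 0.13] -> [0.04 0.02 2.27]
[0.424, 0.236, 0.065] -> [0.04 0.02 4.44]
twist 0.07
[318.28129342 149.41230653]
[317.67697684 194.69040774]
[317.17243535 292.61253742]
```

View pics/w0.png

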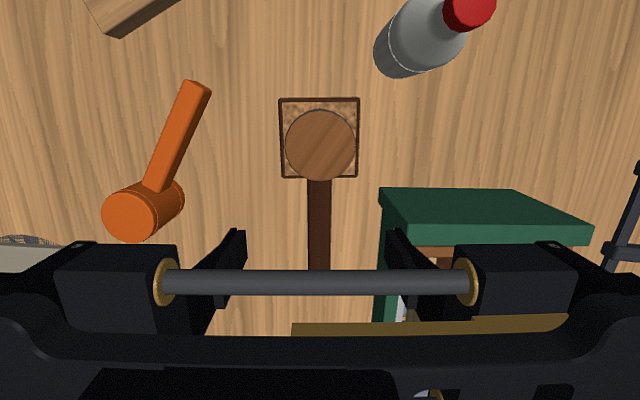

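The wrist view shows the brown mallet head at (320,145), its handle running down at x≈319, and the stand square behind. The orange look-alike is off to the left at (140,210). I triangulate the head from the wrist and top cameras.

```bash
python3 -c "
from h import *
import pickle
c=pickle.load(open('w0.pkl','rb'));d=pickle.load(open('c0.pkl','rb'));t,s=d['top'],d['side']
m=(c,(320.5,145));u=(195+62/2.8,90+388/2.8);v=(270+88/3,130+103/3)
print(tri([m,(t,u)]),tri([m,(t,u),(s,v)]),atz(c,m[1],.12))
print('handle x',atz(c,(319.5,185),.095),atz(c,(319,250),.095))
print('stand',[atz(c,p,.04).round(4) for p in [(279,98),(358,98),(358,177),(281,177)]])
"
```

```text
(array([0.423813  , 0.28519316, 0.10728702]), [np.float64(0.0006571584850687581), np.float64(0.0006571584850687882)]) (array([0.42437108, 0.28514052, 0.10739215]), [np.float64(0.0001090217658046787), np.float64(0.0012212073532467337), np.float64(0.0011303641006929445)]) [0.42418451 0.28670576 0.12      ]
handle x [0.4253522  0.24568468 0.095     ] [0.42767068 0.17691803 0.095     ]
stand [array([0.3801, 0.3242, 0.04  ]), array([0.4634, 0.3273, 0.04  ]), array([0.4701, 0.2417, 0.04  ]), array([0.3825, 0.2385, 0.04  ])]
```

>>> apply_moves --rows '[0.1, 0.05, 0.8, 0, 0.1, 0.05, 1.7, 0, 0.1, 0.05, 2.5, 0, 0.1, 0.05, 3.2, 0, 0.1, 0.05, 3.8, 0, 0.1, 0.05, 4.2, 0, 0.1, 0.05, 4.5, 0, 0.1, 0.05, 4.6, 0, 0.1, 0.05, 4.6, 0]'

```text
time_s: 10.83
eef_pos: [0.4251, 0.2382, 0.0604]
tool_rot: [-0.0, 0.695, 0.719, -0.0]
contact_force: [0.1, -0.1, 0.6]
opening: 0.997
finger_force: 0.0
```

>>> apply_moves --rows '[0, 0, 0, 0, 0, 0, 0, 0, 0, 0, 0, 0, 0, 0, 0, 0, 0, 0, 0, 0, 0, 0, 0, 0, 0, 0, 0, 0, 0, 0, 0, 0, 0, 0, 0, 0, 0, 0, 0, 0]' --jaw 0 --force 60

```text
time_s: 11.67
eef_pos: [0.4249, 0.2385, 0.0605]
tool_rot: [-0.0, 0.695, 0.719, 0.0]
contact_force: [-0.2, -0.1, 0.5]
opening: 0.328
finger_force: 0.0
```

```bash
python3 -c "
from h import *
import pickle
c=cam('wrist');save(c,'w1.png');pickle.dump(c,open('w1.pkl','wb'))
plan()"
```

```text
t 11.7167 tcp [0.4251 0.2384 0.0606] yaw_y 1.98 tz [ 0.  0. -1.] F [ 2.  -0.9  0.1] open 24.3 grip 0.8
```

>>> apply_moves --rows '[0, 0, 0, 0, 0, 0, 0, 0, 0, 0, 0, 0, 0, 0, 0, 0, 0, 0, -0.2, 0, 0, 0, -0.6, 0, 0, 0, -1.1, 0, 0, 0, -1.8, 0, 0, 0, -2.6, 0, 0, 0, -3.5, 0, 0, 0, -4.5, 0, 0, 0, -5.5, 0, 0, 0, -6.3, 0, 0, 0, -6.8, 0, 0, 0, -7, 0, 0, 0, -7, 0]'

```text
time_s: 13.05
eef_pos: [0.4251, 0.2386, 0.2714]
tool_rot: [-0.0, 0.695, 0.719, 0.001]
contact_force: [0.2, -0.8, -4.9]
opening: 0.268
finger_force: 59.9
```

```bash
python3 -c "
from h import *
import pickle
c=cam('wrist');save(c,'w2.png')
a=cv2.imread('pics/w1.png');b=cv2.imread('pics/w2.png');
cv2.imwrite('pics/cmp.png',np.hstack([a[:,120:520],b[:,120:520]]))
plan([.6718,.0218-.046,.26],[.6718,.0218-.046,.23])"
```

```text
t 13.1 tcp [0.4247 0.2383 0.2701] yaw_y 1.99 tz [-0. -0. -1.] F [ 0.3  0.5 -4.7] open 23.5 grip 59.9
[0.6718, -0.0242, 0.26] -> [-9.03  7.93  0.33]
[0.6718, -0.0242, 0.23] -> [-9.03  7.93  1.33]
```

View pics/cmp.png

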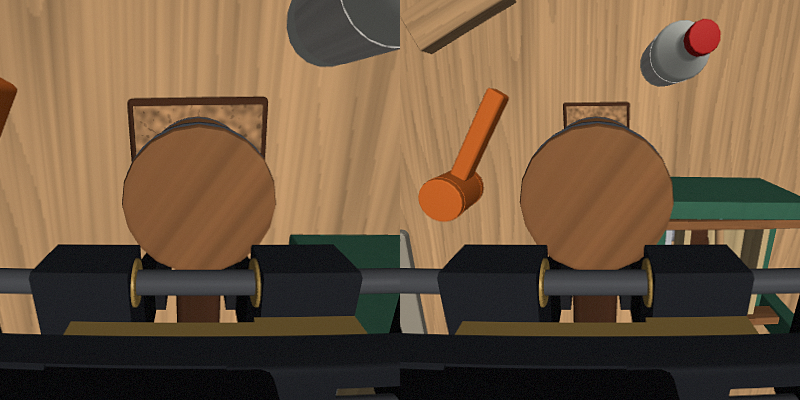

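The mallet is held level: the head keeps the same place relative to the gripper before and after the lift (crop (199,197) and (597,197)). Next I carry it over the pin.

>>> apply_moves --rows '[-0.3, 0.3, 0, 0, -0.8, 0.7, 0, 0, -1.4, 1.2, 0, 0, -2.1, 1.8, 0, 0, -2.8, 2.5, 0, 0, -3.5, 3.1, 0, 0, -4.2, 3.7, 0, 0, -4.9, 4.3, 0, 0, -5.6, 4.9, 0, 0, -6.3, 5.5, 0, 0, -7, 6.1, 0, 0, -7.6, 6.7, 0, 0, -8.2, 7.2, 0, 0, -8.6, 7.6, 0, 0, -8.9, 7.9, 0, 0, -9, 8, 0.1, 0, -9, 8, 0.2, 0, -9, 8, 0.3, 0, -9, 8, 0.3, 0, -9, 8, 0.3, 0]'

```text
time_s: 14.77
eef_pos: [0.6736, -0.0219, 0.2611]
tool_rot: [-0.001, 0.694, 0.72, 0.0]
contact_force: [-0.4, -0.5, -4.1]
opening: 0.272
finger_force: 59.9
```

```bash
python3 -c "
from h import *
c=cam('side');save(c,'s3.png')
plan([.6735,-.0242,.2245],[.6735,-.0242,.1925])
# head side outline check: brown centre of head bottom vs pin
for X in [(.672,.0218,.204),(.672,.0218,.24),(.672,.0218,.32)]: print(proj(c,X))
a=c['color'][120:240,350:470];cv2.imwrite('pics/s3c.png',cv2.resize(a,None,fx=5,fy=5,interpolation=cv2.INTER_CUBIC)[:,:,::-1])
print(bot.read_state()['qpos'].round(2))
"
```

```text
t 14.8167 tcp [ 0.6738 -0.022   0.2616] yaw_y 2.05 tz [-0.     0.001 -1.   ] F [-0.2  0.  -4.1] open 23.8 grip 59.9
[0.6735, -0.0242, 0.2245] -> [-0.07 -0.01  1.24]
[0.6735, -0.0242, 0.1925] -> [-0.07 -0.01  2.3 ]
[401.14806026 182.49738902]
[402.34603393 172.9099629 ]
[405.16768077 150.20114363]
[-0.42  0.47  0.58  1.28 -0.25  1.47  0.16]
```

>>> apply_moves --rows '[-0.07, 0, 0.3, 0, -0.07, 0, 0.9, 0, -0.07, 0, 1.6, 0, -0.07, 0, 2.2, 0, -0.07, 0, 2.5, 0, -0.07, 0, 2.5, 0, -0.07, 0, 2.5, 0, -0.07, 0, 2.5, 0]'

```text
time_s: 15.48
eef_pos: [0.6747, -0.0266, 0.1875]
tool_rot: [0.001, 0.695, 0.719, 0.0]
contact_force: [1.4, -5.9, 3.8]
opening: 0.273
finger_force: 60.0
```

```bash
python3 -c "
from h import *
plan()
print(bot.read_state()['torque'])"
```

```text
t 15.4833 tcp [ 0.6747 -0.0266  0.1875] yaw_y 1.92 tz [ 0.002 -0.001 -1.   ] F [ 1.4 -5.9  3.8] open 23.8 grip 60.0
[-1.23939255 -0.21475359 -0.03357223]
```

>>> apply_moves --rows '[0, 0, -0.3, 0, 0, 0, -0.8, 0, 0, 0, -1.5, 0, 0, 0, -2.2, 0, 0, 0, -3, 0, 0, 0, -3.7, 0, 0, 0, -4, 0, 0, 0, -4, 0, 0, 0, -4, 0]'

```text
time_s: 16.23
eef_pos: [0.674, -0.0247, 0.3056]
tool_rot: [-0.001, 0.695, 0.719, -0.0]
contact_force: [-0.3, 0.1, -4.9]
opening: 0.267
finger_force: 60.0
```

```bash
cat > pin.py <<'E'
from h import *
import pickle
d=pickle.load(open('c0.pkl','rb'))
def red(c,box):
    u0,u1,v0,v1=box;a=c['color'][v0:v1,u0:u1].astype(int)
    m=(a[...,0]>110)&(a[...,1]<60)&(a[...,2]<60);v,u=np.nonzero(m)
    return (u.mean()+u0,v.mean()+v0,m.sum()) if m.sum() else None
c=cam('side');w=cam('wrist');save(c,'s4.png');save(w,'w4.png');pickle.dump(w,open('w4.pkl','wb'))
print('before',red(d['side'],(380,420,170,215)),'now',red(c,(380,420,170,215)))
for z in (.198,.166): print(z,proj(c,(.672,.0218,z)))
# wrist head disc: wood-coloured blob compared with earlier
def blob(a):
    h=cv2.cvtColor(a,cv2.COLOR_BGR2HSV)
    g=cv2.medianBlur(cv2.cvtColor(a,cv2.COLOR_BGR2GRAY),5)
    k=cv2.HoughCircles(g,cv2.HOUGH_GRADIENT,1,100,param1=80,param2=20,minRadius=60,maxRadius=95)
    return None if k is None else k[0][:2]
for f in ('w1.png','w2.png','w4.png'): print(f,blob(cv2.imread('pics/'+f)))
plan()
E
python3 pin.py
```

```text
before (np.float64(401.11538461538464), np.float64(184.3653846153846), np.int64(52)) now (np.float64(400.5), np.float64(192.0), np.int64(56))
0.198 [400.95249838 184.05946932]
0.166 [399.92865016 192.22393871]
w1.png [[319.5 207.5  80.1]]
w2.png [[316.5 205.5  79. ]]
w4.png [[314.5 216.5  80.1]
 [241.5  86.5  72.4]]
t 16.3333 tcp [ 0.6736 -0.0247  0.3045] yaw_y 2.0 tz [-0.003  0.    -1.   ] F [ 1.6 -0.7 -4.3] open 23.6 grip 60.0
```

```bash
cat > sub.py <<'E'
from h import *
import pickle
d=pickle.load(open('c0.pkl','rb'))
def cen(a,box):
    u0,u1,v0,v1=box;a=a[v0:v1,u0:u1].astype(float);w=np.clip(a[...,0]-np.maximum(a[...,1],a[...,2])-50,0,None)
    V,U=np.mgrid[v0:v1,u0:u1];return np.round([(U*w).sum()/w.sum(),(V*w).sum()/w.sum(),w.sum()],2)
E
python3 - <<'E'
from sub import *
b=(385,418,172,206)
now=cv2.imread('pics/s4.png')[:,:,::-1]
p=d['side']['color']
print(cen(p,b),cen(cv2.imread('pics/p2s.png')[:,:,::-1],b),cen(now,b))
for n,a in(('before',p),('now',now)):
    print(n);print((a[178:200,401,:]).astype(int)[:, :2].T)
# head ellipse in wrist: column profile through the centre
for f in ('w1.png','w2.png','w4.png'):
    a=cv2.imread('pics/'+f);g=a[:,318].astype(int);h=a[200].astype(int)
    dv=np.abs(np.diff(g,axis=0)).sum(1);dh=np.abs(np.diff(h,axis=0)).sum(1)
    print(f,[i for i in range(80,300) if dv[i]>40],[i for i in range(200,440) if dh[i]>40])
E
```

```text
[ 401.36  183.9  5453.  ] [ 401.34  183.92 5868.  ] [ 400.32  191.16 5498.  ]
before
[[193 190 183 178 177 179 179 179 169 141 107  82  59  39  30  29  31  47
   66  68  55  42]
 [146 133  97  57  38  37  36  38  34  29  20  19  23  27  28  29  32  49
   73  87  85  73]]
now
[[201 198 198 196 195 196 197 199 197 193 187 185 186 187 187 183 160 128
   96  75  56  43]
 [155 153 152 150 148 150 151 152 142 115  75  48  39  40  40  39  33  26
   33  57  74  72]]
w1.png [95, 96, 97, 98, 104, 105, 108, 115, 116, 117, 121, 122, 123, 126, 269, 294] [241, 242, 395, 396]
w2.png [101, 102, 105, 116, 117, 120, 121, 122, 126, 268, 269, 294] [219, 239, 240, 392, 393]
w4.png [112, 113, 116, 136, 140, 142, 149, 269] [217, 224, 225, 231, 236, 237, 238, 239, 391, 392, 393, 394, 426]
```

The pin's red head moved about 7.3 px of the 8.2 px expected, so it is roughly 29 mm down, which is marginal. The mallet also tilted slightly in the grip. I strike again, nearer the gripper for a shorter lever.

>>> apply_moves --rows '[0.1, 0, 0.4, 0, 0.25, 0, 1, 0, 0.25, 0, 1.7, 0, 0.25, 0, 2.4, 0, 0.25, 0, 3.1, 0, 0.25, 0, 3.8, 0, 0.25, 0, 4.2, 0, 0.25, 0, 4.25, 0, 0.25, 0, 4.25, 0, 0.25, 0, 4.25, 0]'

```text
time_s: 17.17
eef_pos: [0.6752, -0.0199, 0.1836]
tool_rot: [0.002, 0.695, 0.719, 0.002]
contact_force: [-8.5, -5.4, 32.0]
opening: 0.271
finger_force: 70.0
```

```bash
python3 -c "
from h import *
plan()
print(bot.read_state()['torque'])
from sub import *
a=cam('side');save(a,'s5.png');print(cen(a['color'],(385,418,172,206)))"
```

```text
t 17.1667 tcp [ 0.6752 -0.0199  0.1836] yaw_y 1.88 tz [ 0.006 -0.001 -1.   ] F [-8.5 -5.4 32. ] open 23.6 grip 70.0
[-0.53009198  2.27029762  0.24661925]
[386.5 203.5   6. ]
```

>>> apply_moves --rows '[0, 0, -0.3, 0, 0, 0, -0.8, 0, 0, 0, -1.5, 0, 0, 0, -2.2, 0, 0, 0, -3, 0, 0, 0, -3.7, 0, 0, 0, -4, 0, 0, 0, -4, 0, 0, 0, -4, 0]'

```text
time_s: 17.97
eef_pos: [0.6737, -0.0174, 0.2973]
tool_rot: [-0.001, 0.695, 0.719, -0.001]
contact_force: [0.5, -1.0, -5.7]
opening: 0.271
finger_force: 65.5
```

```bash
python3 -c "
from sub import *
b=(385,418,172,206)
for i in range(2):
  a=cam('side');print(cen(a['color'],b))
save(a,'s6.png');print(a['color'][178:200,401,:2].T)
c=cam('wrist');save(c,'w6.png');g=c['color'][:,318].astype(int);dv=np.abs(np.diff(g,axis=0)).sum(1);print([i for i in range(80,300) if dv[i]>40])
plan([.674,-.0247,.3],[.4251,.2352,.3],[.4251,.2352,.1])
print(bot.read_state()['torque'])"
```

```text
[ 400.32  191.16 5494.  ]
[ 400.32  191.15 5507.  ]
[[200 199 197 197 194 195 198 199 197 193 187 185 185 186 187 182 161 127
   95  74  57  44]
 [155 153 152 152 148 149 152 152 142 115  74  47  39  40  40  39  32  26
   33  56  75  73]]
[111, 112, 116, 152, 160, 269, 295]
t 18.1167 tcp [ 0.6734 -0.0174  0.2968] yaw_y 1.99 tz [-0.003  0.    -1.   ] F [ 0.6 -0.2 -4.1] open 23.3 grip 65.6
[0.674, -0.0247, 0.3] -> [-0.24  0.01 -0.11]
[0.4251, 0.2352, 0.3] -> [ 8.7  -7.98 -0.08]
[0.4251, 0.2352, 0.1] -> [ 8.7  -7.96  6.59]
[-0.2709215   0.04362679 -0.02136943]
```

The second blow ended on about 36 N with no further pin travel (the red centroid is identical, 191.15), so the pin was already on its stop and is fully down. The mallet has tilted in the grip, so I estimate the tilt from the wrist view.

Run:
```python
from sub import *
c=cam('wrist');s=bot.read_state();p=s['eef_pos'];q=s['tool_rot'];R=Ro.from_quat([q[1],q[2],q[3],q[0]]).as_matrix()
g=p-R[:,2]*.0195   # handle axis at grip
ts=[]
for th in range(0,31,3):
    a=np.radians(th);ex=R[:,0]*np.cos(a)-R[:,2]*np.sin(a);ez=-R[:,2]*np.cos(a)-R[:,0]*np.sin(a)
    P=lambda x,z:proj(c,g+ex*(x+.046)+ez*(z-.04)).round(0)[1]
    print(th,'far top',P(.03,.08),'near top',P(-.03,.08),'far bottom',P(.03,0))
for i in range(6):
    cam('side');ts.append(np.r_[bot.read_state()['torque'],bot.read_state()['contact_force']])
print(np.mean(ts,0).round(3))
plan()
```

```text
0 far top 126.0 near top 278.0 far bottom 117.0
3 far top 134.0 near top 283.0 far bottom 114.0
6 far top 142.0 near top 289.0 far bottom 111.0
9 far top 152.0 near top 294.0 far bottom 109.0
12 far top 163.0 near top 299.0 far bottom 106.0
15 far top 175.0 near top 305.0 far bottom 104.0
18 far top 188.0 near top 309.0 far bottom 102.0
21 far top 203.0 near top 314.0 far bottom 101.0
24 far top 218.0 near top 318.0 far bottom 100.0
27 far top 234.0 near top 323.0 far bottom 99.0
30 far top 251.0 near top 326.0 far bottom 99.0
[-0.204  0.027 -0.012 -0.426  0.021 -4.394]
t 18.4667 tcp [ 0.6739 -0.0177  0.2989] yaw_y 1.99 tz [-0.  0. -1.] F [-0.6 -0.1 -4.3] open 23.2 grip 65.6
```

The tilt is about 12°, and the wrist torque shows the centre of mass at the head axis. So I'll lower the mallet to its original height over the stand, then ease the grip so the head sags flat under its own weight.

>>> apply_moves --rows '[0.3, -0.3, 0, 0, 0.8, -0.7, 0, 0, 1.4, -1.3, 0, 0, 2.1, -1.9, 0, 0, 2.8, -2.5, 0, 0, 3.5, -3.2, 0, 0, 4.2, -3.8, 0, 0, 4.9, -4.5, 0, 0, 5.6, -5.1, 0, 0, 6.3, -5.7, 0, 0, 7, -6.4, 0, 0, 7.6, -7, 0, 0, 8.1, -7.4, 0, 0, 8.5, -7.8, 0, 0, 8.74, -8, 0, 0, 8.74, -8, 0.4, 0, 8.74, -8, 1, 0, 8.74, -8, 1.8, 0, 8.74, -8, 2.6, 0, 8.74, -8, 3.4, 0]'

```text
time_s: 20.13
eef_pos: [0.4258, 0.2346, 0.1953]
tool_rot: [0.0, 0.695, 0.719, 0.0]
contact_force: [0.9, -0.3, -5.0]
opening: 0.271
finger_force: 65.6
```

```bash
python3 -c "
from h import *
plan([.4255,.236,.0605])"
```

```text
t 20.1333 tcp [0.4258 0.2346 0.1953] yaw_y 1.88 tz [ 0. -0. -1.] F [ 0.9 -0.3 -5. ] open 23.6 grip 65.6
[0.4255, 0.236, 0.0605] -> [ 0.05 -0.01  4.49]
```

>>> apply_moves --rows '[0.05, 0, 0.7, 0, 0.05, 0, 1.4, 0, 0.05, 0, 2.1, 0, 0.05, 0, 2.8, 0, 0.05, 0, 3.4, 0, 0.05, 0, 3.8, 0, 0.05, 0, 4.1, 0, 0.05, 0, 4.2, 0, 0.05, 0, 4.2, 0]'

```text
time_s: 20.88
eef_pos: [0.4251, 0.2367, 0.0704]
tool_rot: [0.0, 0.695, 0.719, -0.001]
contact_force: [-0.1, 0.7, -4.4]
opening: 0.269
finger_force: 65.6
```

```bash
python3 -c "
from h import *
cam('top');plan([.4255,.236,.0605])"
```

```text
t 20.9333 tcp [0.4254 0.2372 0.0712] yaw_y 1.95 tz [ 0. -0. -1.] F [ 0.2  0.9 -3.9] open 23.5 grip 65.6
[0.4255, 0.236, 0.0605] -> [-0.04  0.    0.36]
```

>>> apply_moves --rows '[0, 0, 0.1, 0, 0, 0, 0.2, 0, 0, 0, 0.3, 0, 0, 0, 0.34, 0, 0, 0, 0.34, 0]'

```text
time_s: 21.35
eef_pos: [0.4248, 0.2375, 0.0606]
tool_rot: [-0.0, 0.695, 0.719, -0.0]
contact_force: [-0.3, 0.5, -5.0]
opening: 0.27
finger_force: 65.6
```

>>> apply_moves --rows '[0, 0, 0, 0, 0, 0, 0, 0, 0, 0, 0, 0, 0, 0, 0, 0]' --force 25

```text
time_s: 21.68
eef_pos: [0.4251, 0.2376, 0.061]
tool_rot: [-0.0, 0.695, 0.719, 0.0]
contact_force: [-0.0, 0.1, -4.5]
opening: 0.275
finger_force: 28.2
```

>>> apply_moves --rows '[0, 0, 0, 0, 0, 0, 0, 0, 0, 0, 0, 0, 0, 0, 0, 0]' --force 14

```text
time_s: 22.02
eef_pos: [0.425, 0.2376, 0.0609]
tool_rot: [-0.0, 0.695, 0.719, 0.0]
contact_force: [-0.1, -0.6, -4.8]
opening: 0.273
finger_force: 15.7
```

>>> apply_moves --rows '[0, 0, 0, 0, 0, 0, 0, 0, 0, 0, 0, 0, 0, 0, 0, 0]' --force 8

```text
time_s: 22.35
eef_pos: [0.4251, 0.2376, 0.061]
tool_rot: [-0.0, 0.695, 0.719, 0.0]
contact_force: [-1.5, -0.2, -2.1]
opening: 0.275
finger_force: 8.0
```

>>> apply_moves --rows '[0, 0, 0, 0, 0, 0, 0, 0, 0, 0, 0, 0, 0, 0, 0, 0]' --force 4

```text
time_s: 22.68
eef_pos: [0.425, 0.2376, 0.0609]
tool_rot: [-0.0, 0.695, 0.719, 0.0]
contact_force: [-0.3, 0.0, -3.4]
opening: 0.273
finger_force: 4.0
```

```bash
python3 -c "
from h import *
c=cam('wrist');save(c,'w7.png');g=c['color'][:,318].astype(int);dv=np.abs(np.diff(g,axis=0)).sum(1);print([i for i in range(80,300) if dv[i]>40])
plan()"
```

```text
[94, 95, 102, 103, 117, 119, 120, 122, 123, 126, 269, 294]
t 22.7333 tcp [0.425  0.2376 0.0609] yaw_y 1.99 tz [ 0.  0. -1.] F [-0.2 -0.3 -2.1] open 24.2 grip 4.0
```

The head's far edge is back at row ~122, where it was when first gripped, so the mallet is level and on the stand. I release it and rise.

>>> apply_moves --rows '[0, 0, 0.02, 0, 0, 0, 0.02, 0, 0, 0, 0.02, 0]' --force 3

```text
time_s: 22.98
eef_pos: [0.4251, 0.2374, 0.0602]
tool_rot: [0.0, 0.695, 0.719, -0.0]
contact_force: [0.6, -1.3, -1.8]
opening: 0.271
finger_force: 3.0
```

>>> apply_moves --rows '[0, 0, 0, 0, 0, 0, 0, 0, 0, 0, 0, 0, 0, 0, 0, 0, 0, 0, 0, 0, 0, 0, 0, 0, 0, 0, 0, 0, 0, 0, 0, 0]' --jaw 80

```text
time_s: 23.65
eef_pos: [0.425, 0.2376, 0.0603]
tool_rot: [-0.0, 0.695, 0.719, 0.0]
contact_force: [0.3, -0.1, -1.0]
opening: 0.798
finger_force: 0.0
```

>>> apply_moves --rows '[0, 0, -0.3, 0, 0, 0, -0.9, 0, 0, 0, -1.6, 0, 0, 0, -2.4, 0, 0, 0, -3.2, 0, 0, 0, -4, 0, 0, 0, -4.5, 0, 0, 0, -4.6, 0, 0, 0, -4.6, 0]'

```text
time_s: 24.4
eef_pos: [0.4254, 0.2379, 0.1994]
tool_rot: [0.0, 0.695, 0.719, 0.001]
contact_force: [-0.5, 0.1, -0.8]
opening: 0.92
finger_force: 0.0
```

Run:
```python
from sub import *
c=cam('wrist');save(c,'w8.png')
a=cv2.imread('pics/w8.png');b=cv2.imread('pics/w0.png')
for n,x in(('w0',b),('w8',a)):
    g=cv2.medianBlur(cv2.cvtColor(x,cv2.COLOR_BGR2GRAY),3)[80:240,230:410]
    k=cv2.HoughCircles(g,cv2.HOUGH_GRADIENT,1,100,param1=80,param2=18,minRadius=30,maxRadius=42);k=k[0][0]+[230,80,0]
    print(n,k)
print('head at',atz(c,k[:2],.12),'stand centre pix(.424,.28,.04)->',proj(c,(.424,.28,.04)))
for r in (110,172): 
    d1=np.abs(np.diff(a[:,322].astype(int),axis=0)).sum(1)
print([i for i in range(80,260) if d1[i]>40])
plan()
```

```text
w0 [319.5        144.5         35.90000153]
w8 [316.5        153.5         35.90000153]
head at [0.42393152 0.28244447 0.12      ] stand centre pix(.424,.28,.04)-> [316.05677569 144.39162782]
[99, 100, 104, 112, 115, 116, 117, 118, 119, 185, 186]
t 24.45 tcp [0.4249 0.2375 0.1982] yaw_y 1.99 tz [ 0.  0. -1.] F [ 0.3  0.5 -0.3] open 80.0 grip 0.0
```

Run:
```python
from sub import *
o=pickle.load(open('c2.pkl','rb'));n={k:cam(k) for k in('top','side')}
for nm,box,k in(('crate rear top',(300,345,115,200),'top'),('crate front',(250,300,115,200),'top'),('crate side cam',(355,420,205,260),'side'),('glue side',(305,332,125,175),'side'),('tape side',(310,370,280,335),'side')):
    u0,u1,v0,v1=box;a=[cv2.cvtColor(x[k]['color'][v0:v1,u0:u1],cv2.COLOR_RGB2GRAY).astype(np.float32) for x in(o,n)]
    print(nm,'mean diff',np.abs(a[0]-a[1]).mean().round(1),'shift',np.round(cv2.phaseCorrelate(*a),2))
print(cen(n['side']['color'],(385,418,172,206)), bot.read_state()['joint_vel'].round(3))
```

```text
Traceback (most recent call last):
ValueError: setting an array element with a sequence. The requested array has an inhomogeneous shape after 1 dimensions. The detected shape was (2,) + inhomogeneous part.
```

Run:
```python
from sub import *
o=pickle.load(open('c2.pkl','rb'));n={k:cam(k) for k in('top','side')}
for nm,box,k in(('crate rear top',(300,345,115,200),'top'),('crate front',(250,300,115,200),'top'),('crate side cam',(355,420,205,260),'side'),('glue side',(305,332,125,175),'side'),('tape side',(310,370,280,335),'side')):
    u0,u1,v0,v1=box;a=[cv2.cvtColor(x[k]['color'][v0:v1,u0:u1],cv2.COLOR_RGB2GRAY).astype(np.float32) for x in(o,n)]
    print(nm,'mean diff',np.abs(a[0]-a[1]).mean(),'shift',cv2.phaseCorrelate(*a))
print(cen(n['side']['color'],(385,418,172,206)), bot.read_state()['joint_vel'].round(3))
```

```text
crate rear top mean diff 4.349804 shift ((0.46364455611897526, 0.014506352593265603), 0.6927900135369949)
crate front mean diff 0.7197647 shift ((-0.017919846286353902, -0.00764398214113271), 0.9852045121722751)
crate side cam mean diff 1.4517483 shift ((0.07964181315621488, 0.009213256240837353), 0.9590545705071202)
glue side mean diff 23.831852 shift ((0.5179888855809942, -0.44538539325914783), 0.653995997817428)
tape side mean diff 1.2772727 shift ((-0.001675588319521637, 0.008602269660183737), 0.9975908634397719)
[ 400.33  191.15 5352.  ] [ 0.001 -0.     0.    -0.004  0.001 -0.001 -0.001]
```

The crate, tape and pin are unchanged since the crate went home, and the mallet is upright and centred. The arm blocks the side camera's view of the glue, but the gripper never came near it. I hand in.

```bash
python3 -c "
from plant import bot
print(bot.job_done())"
```

```text
the job is handed in; nothing more can be done
None
```

I handed the job in with the crate home against the bay stop, the locking pin struck fully down (two mallet blows), and the mallet standing upright in the middle of its stand. The tape roll had not moved; the glue bottle could not be checked at the end because the arm blocked the view. No verdict was returned.

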